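# Wind a worm-drive rotary table on by one stake hole, up to its stop

### The job

A basket base is being drilled for its stakes on the upright worm-drive rotary table and has to go on to the next hole. Swing the red-balled clamp lever loose (anticlockwise seen from above), wind the handwheel clockwise by its upright handle, about two turns, until you feel the table come up firmly against its stop, without forcing the drive, and swing the clamp lever fully tight again. Leave the tools, the bottle and the little basket alone.

Things in the scene. Friction and masses are not known exactly. Their poses are not given: they have to be found in the camera images.
- rotary_table: Green rotary table bolted down, stood on edge: foot 190 x 300 mm, housing 208 mm high. Origin: centre of the foot's underside. The faceplate with the pale basket base (184 mm across) faces +x. Handwheel on top at the +y end, clamp lever at the -y end, drill-guide arm between (top 245 mm up). Stop: a brass dog on the faceplate's edge meets a dark block on the housing.
- crank_axis (a point): Point on the handwheel's upright axis, at the middle height of its handle (266 mm above the bench). The drive: handwheel, torsion-spring hub, worm shaft with white dial, faceplate. 45 turns of the worm make one turn of the faceplate; clockwise seen from above winds on.
- crank_handle (a point): Middle of the handwheel's upright black handle, 23 mm across, 58 mm tall, 50 mm from the handwheel's axis; moves with the handwheel. The handwheel (133 mm across) lies 33 mm below this point and lower. The handle is a sleeve that spins freely on its pin: it can be gripped and carried round without turning the gripper.
- clamp (a joint): Angle of the clamp lever, rad: 0 fully tight (a rigid end), growing anticlockwise from above (loosening) to 1.3. Starts tight, 0 to 0.04. Loose beyond 0.6; within 0.08 of its end it is tight. It stays where it is left. Force at the ball: to loosen 1 N at first, 7 N at the far end; to tighten about 7 N at first, rising to 13 N at the tight end.
- clamp_ball (a point): Centre of the red ball (27 mm across) at the end of the clamp lever, 242 mm above the bench, 75 mm from the lever's axis; moves with the lever. An 11 mm steel bar runs from the ball's lower inner side down to the hub. Tight, the lever points to the table's -x side, some 30 degrees towards its -y; loose, to its -y side.
- clamp_axis (a point): Point on the clamp lever's upright axis, at the height of the ball's centre.
- bottle_mid (a point): Middle of a standing clear water bottle, 68 mm across, 210 mm tall. Leave alone.
- bodkin_mid (a point): Middle of a weaver's bodkin lying on the bench: wooden handle 35 mm thick and steel spike, 155 mm long in all. Leave alone.
- cutters_mid (a point): Middle of a pair of yellow-handled side cutters lying on the bench, 170 mm long, 15 mm thick. Leave alone.
- basket_mid (a point): Middle of a small empty willow basket, 150 mm across at the rim, 76 mm high. Leave alone.
- worm (a joint): Angle of the worm shaft, rad, counted through several turns, growing clockwise seen from above (winding on). Its zero is arbitrary: the stop is at no told value, but 11.5 to 16.5 rad (1.8 to 2.6 turns) on from the start. The stop is rigid and holds the shaft itself; let go there, the shaft stays within 0.05 rad of it. Not to be turned while the clamp is below 0.3 rad.
- handwheel (a joint): Twist of the torsion-spring hub, rad: how far the handwheel is ahead of the worm shaft, clockwise positive; 0 when let go. It gives the force at the handle: 32 N per rad. Winding drags with 2 to 4 N (up to 0.13 rad), less at rest; at the stop the shaft stands still and the force rises. Firmly against it: more than 0.2 rad (6.5 N), kept for a moment. Over 0.6 rad (19 N) is forcing the drive.

How it is judged:
By the outcome, as a careful person would: the job done as asked, in the order asked, and still so for the second after the job is handed in, with the robot touching nothing.
It also fails if it takes over 72 s, if anything falls off the work surface, if the arm or the gripper's body presses on something with over 40 N, if the wrist force passes 120 N, or if a joint passes its speed limit or range.

### The arm

A 6-joint arm with a two-finger parallel gripper is mounted at the origin on the work surface. World frame = base frame: x ahead of the robot, y to its left, z up, the work surface at z = 0. Lengths are in mm, angles in rad, forces in N, time in s.
With the tool pointing down it reaches from about 275 to 750 mm from the base axis. Payload 10.2 kg.
Tool frame: the origin (TCP) lies midway between the tips of the shut fingers; the grasp point (between the pads) lies 19 mm behind it; x points along the fingers, y is the direction in which the jaws open and shut, and the axes are right-handed (so a half turn about x gives the same grasp; the last joint's range is limited). The gripper opens to 85 mm and grips with 20 to 120 N. Pads are 22 mm wide; open, the fingers measure 114 mm over their backs; the gripper's body (76 mm by 85 mm) begins 54 mm behind the grasp point. The pads swing forward as they close: fully open they stand 13 mm farther back than shut.
Start: joints at [-1.514, 0.313, 1.498, -0, 1.331, -0.223], TCP at [144.973, -504.593, 231.294] pointing down, gripper open.
Joint ranges: [-2.94, 2.94], [-0.97, 2.17], [0.19, 2.56], [-1.23, 4.37], [0.02, 3.11], [-2.88, 2.88]. Speed limits (rad/s): [2.39, 2.39, 3.01, 3.14, 3.14, 3.14].

### API

Orientations are given as a unit quaternion [w, x, y, z].
In Python, from rig import ctrl gives the robot as it stands.
- The arm moves only by the tool arm_command, never from a script. Its argument "plan" is a list of rows, each a list of 5 numbers: the shift along the tool's x, y, z in m, then the turn about the tool's x in rad, then the opening, from 0 (shut) to 1 (fully open). A call has 1 to 12 rows; each row shifts and turns the commanded pose from where the row before left it, along the tool's axes as they then stand; what a row does not reach is not made up. A row lasts 1/8 s, in which the tool goes at most 62.5 mm and 10.7 degrees, less where a joint would pass 70% of its speed; a pose out of reach is approached as far as the arm can. A call with a gripper value outside its range is refused whole. The fingers move at their own pace and stop on an object; "squeeze" is the grip in N (left out, the last holds). Time passes only in rows, so rows that do not move let the fingers close. It gives the time, the measured TCP pose, the force and the opening at its end, in the units of the state.
- ctrl.sense(): the state, without advancing time (a new reading comes with each control period).
- ctrl.capture(name): name is "scene" or "top" or "wrist"; returns a dict with "color" (384x512x3 uint8, red, green, blue), "fx", "fy", "cx", "cy" (pixels), "xyz" and "orientation" of the camera in the world; the wrist camera has in their place "hand_eye" (4x4, takes a point from camera to tool coordinates, whose origin is the TCP and whose axes are the tool frame's). Camera axes: x right, y up, looking along -z (the intrinsics and any distortion apply to the point x, -y, -z); pixel columns grow to the right and rows downward; lengths in mm; the calibration is good to about 2 mm. A picture is of the moment at which its call begins: read the wrist's pose just before it. There is no depth.
- ctrl.finish_job(): hands the job in, once; it reports no verdict.
Trained networks look in the newest picture that a camera, given by its name, has taken for a name from the list of things; names that differ only in an ending like _2 or _b are one class to them, and where a whole thing is asked for, a point or a joint stands for the part that bears it (a point fixed in the world has none). Each returns a list of dicts, best first, with "score" (0 to 1); they miss things now and then, are a little off and sometimes report something else, mostly with a low value. They report only what shows in the picture. A call takes as long as a camera call.
- ctrl.spot_in(camera, query): "uv" ([column, row] in pixels, amid what is visible of it).
- ctrl.regions_of(camera, query): "mask" (384x512 bool, what is visible of it) and "uv" ([column, row] in pixels, amid what is visible of it).
- ctrl.place_of(camera, query): "uv" ([column, row] in pixels: a listed point, or the origin of a listed thing).
The state is a dict: "time_s": time; "joints": joint angles; "dq": joint speeds; "tau": joint torques, N m; "eef_pos": TCP position; "ee_rot": TCP orientation; "force": force on the tool from outside, world axes, zero at the start; "wrist_torque": the same for the moment, N m; "grip_width": opening from 0.0 (shut) to 1.0 (fully open).
Only numpy, scipy, OpenCV 4.12 (cv2) and the standard library are available. Lean on these libraries where they do the work, as an engineer would, in place of code of your own. Each camera call takes 0.05 s, during which the arm holds its last target.

## Working session

There is one attempt and no reset: what is moved stays moved. The work goes in short steps, Python scripts to look and compute and a tool call to move; the robot and the scene stay as the last step left them, time stands still between calls to the robot, and variables do not carry over. Pictures are saved under pics/ and viewed, and the job is handed in when it is done.

Besides the shell and the picture viewer there is one more tool, called as name([rows], argument=value, ...), one row to a line, values as JSON. arm_command: Moves the arm, as the interface text tells. Its arguments: {"type":"object","properties":{"plan":{"type":"array"},"squeeze":{"type":"number"}},"required":["plan"]}

```bash
mkdir -p pics; ls; cat > h.py <<'E'
import numpy as np, cv2
from scipy.spatial.transform import Rotation as R
from rig import ctrl
def q2R(q): return R.from_quat([q[1],q[2],q[3],q[0]]).as_matrix()
def cam(name,save=None):
    s=ctrl.sense(); d=ctrl.capture(name)
    if save: cv2.imwrite('pics/'+save,cv2.cvtColor(d['color'],cv2.COLOR_RGB2BGR))
    if 'hand_eye' in d:
        H=np.array(d['hand_eye']); Rt=q2R(s['ee_rot']); o=Rt@H[:3,3]+np.array(s['eef_pos']); Rc=Rt@H[:3,:3]
    else: o=np.array(d['xyz']); Rc=q2R(d['orientation'])
    d['o']=o; d['R']=Rc; return d
def ray(d,uv):
    K=np.array([[d['fx'],0,d['cx']],[0,d['fy'],d['cy']],[0,0,1.]])
    dist=np.array(d.get('dist',d.get('distortion',[0,0,0,0,0])),float)
    p=cv2.undistortPoints(np.array([[uv]],float),K,dist)[0,0]
    v=d['R']@np.array([p[0],-p[1],-1]); return d['o'],v/np.linalg.norm(v)
def atz(d,uv,z):
    o,v=ray(d,uv); return o+v*(z-o[2])/v[2]
def tri(rs):
    A=0;b=0
    for o,v in rs:
        P=np.eye(3)-np.outer(v,v); A=A+P; b=b+P@o
    x=np.linalg.solve(A,b); return x,[round(float(np.linalg.norm((np.eye(3)-np.outer(v,v))@(x-o))),1) for o,v in rs]
E
cat > a.py <<'E'
from h import *
np.set_printoptions(precision=1,suppress=True)
print(ctrl.sense())
D={}
for c in ['scene','top','wrist']:
    d=D[c]=cam(c,c+'0.png'); print(c,{k:v for k,v in d.items() if k not in('color','R')})
for n in ['crank_axis','crank_handle','clamp_ball','clamp_axis','rotary_table','bottle_mid','basket_mid','bodkin_mid','cutters_mid']:
    rs=[]
    for c in D:
        r=ctrl.place_of(c,n)
        if r: print(n,c,[(np.array(x['uv']).round(1),round(x['score'],2)) for x in r[:2]]); 
        if r and c!='wrist': rs.append(ray(D[c],r[0]['uv']))
    if len(rs)>1: print('   ',n,*tri(rs))
E
python3 a.py
```

```text
pics
{'time_s': 0.0, 'joints': array([-1.5,  0.3,  1.5, -0. ,  1.3, -0.2]), 'dq': array([-0., -0., -0.,  0.,  0.,  0.]), 'tau': array([ -0. , -41.2, -26. ,  -0. ,   0. ,  -0. ]), 'eef_pos': array([ 145. , -504.3,  230.7]), 'ee_rot': array([ 0.1,  0.7,  0.1, -0.7]), 'force': array([ 0.5, -0.1, -0.2]), 'wrist_torque': array([ 0.1, -0. ,  0. ]), 'grip_width': 0.9972236773597543}
scene {'fx': 348.01494104657746, 'fy': 348.01494104657746, 'cx': 258.2291841187302, 'cy': 195.3074196251226, 'xyz': array([1099.8,   -6.8, 1028.7]), 'orientation': array([0.7, 0.2, 0.2, 0.7]), 'o': array([1099.8,   -6.8, 1028.7])}
top {'fx': 350.2945189119393, 'fy': 350.2945189119393, 'cx': 252.12149139543013, 'cy': 189.88571573993477, 'xyz': array([ 391.8,   18.7, 1137.7]), 'orientation': array([-0.7, -0. ,  0.1,  0.7]), 'o': array([ 391.8,   18.7, 1137.7])}
wrist {'fx': 311.3048780821777, 'fy': 311.3048780821777, 'cx': 261.73064100731574, 'cy': 192.4965309780937, 'hand_eye': array([[  -0. ,    0.3,   -1. , -141.9],
       [   1. ,    0. ,    0. ,    0.1],
       [   0. ,   -1. ,   -0.3,  -75.1],
       [   0. 
[... 702 characters left out ...]
ry_table top [(array([254.2, 191. ]), 0.95)]
    rotary_table [546.4 -26.9  -1.6] [2.1, 2.1]
bottle_mid scene [(array([390.1, 221.9]), 0.59)]
bottle_mid top [(array([108. , 179.3]), 0.71)]
    bottle_mid [574.9 411.   94.9] [3.3, 3.3]
basket_mid scene [(array([129. , 233.2]), 0.77)]
basket_mid top [(array([378.4, 176.3]), 0.94)]
    basket_mid [ 580.9 -414.4   46.1] [6.6, 6.6]
bodkin_mid scene [(array([365.3, 205.2]), 0.73)]
bodkin_mid top [(array([132.4, 218.3]), 0.59)]
    bodkin_mid [463.4 368.3  13.6] [3.9, 3.9]
cutters_mid scene [(array([150.4, 198.8]), 0.89), (array([129.6, 233.8]), 0.64)]
cutters_mid top [(array([368.5, 223.5]), 0.85)]
    cutters_mid [ 432.5 -379.9   19.2] [8.9, 8.9]
```

```bash
python3 -c "
import cv2
a=cv2.imread('pics/scene0.png');b=cv2.imread('pics/top0.png')
cv2.imwrite('pics/z1.png',cv2.resize(a[130:270,160:340],None,fx=4,fy=4,interpolation=2))
cv2.imwrite('pics/z2.png',cv2.resize(b[120:260,170:350],None,fx=4,fy=4,interpolation=2))"
```

```text
(no output)
```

View pics/top0.png

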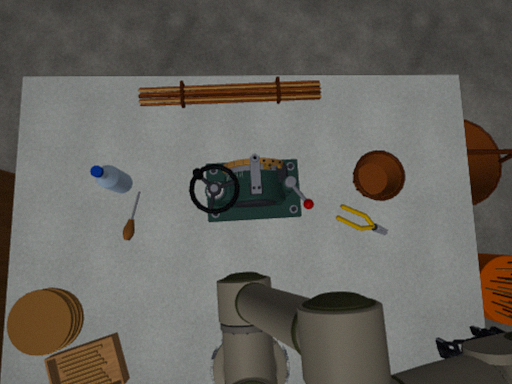

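View pics/z1.png

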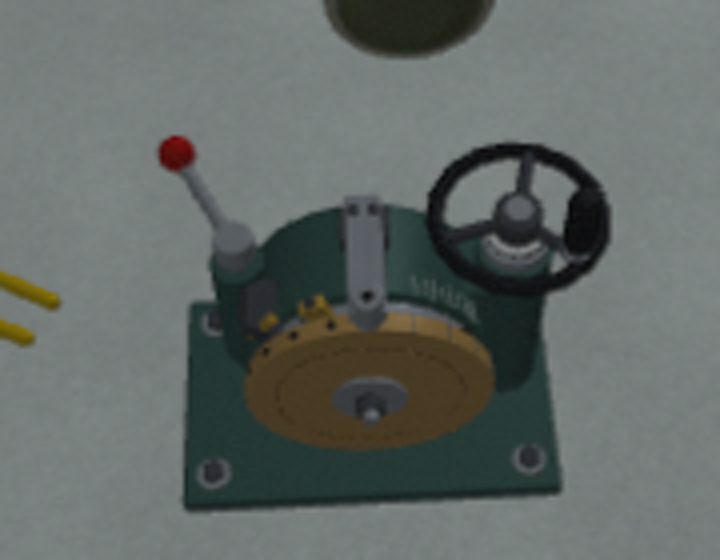

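View pics/z2.png

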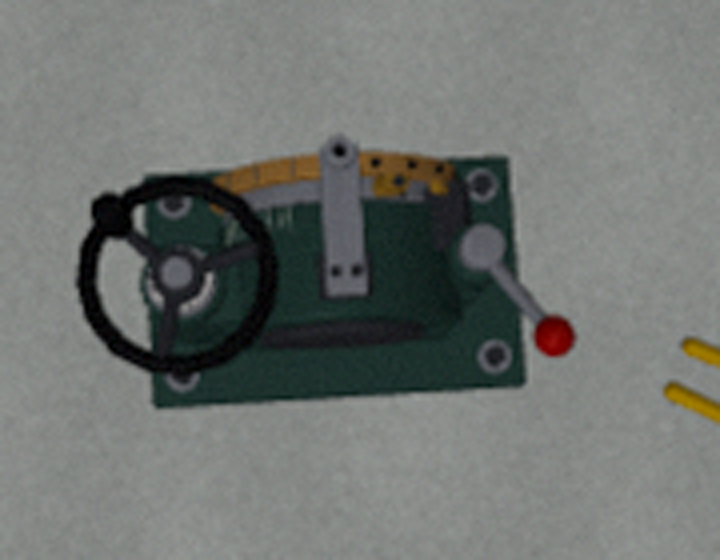

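View pics/wrist0.png

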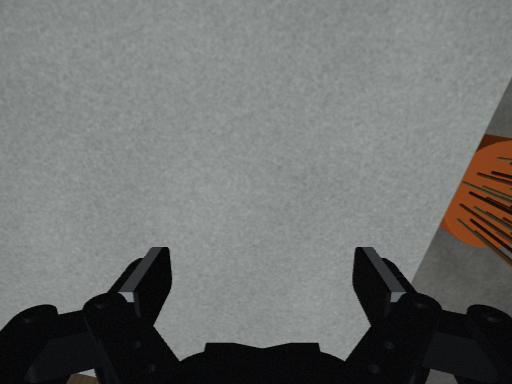

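The top view shows the handwheel axis near (211,188) with its handle at about (198,174), and the clamp hub at (291,182) with the red ball at (309,204). The lever points -x/-y, so it is tight. The points agree with the given sizes: the lever is 74 mm and the handle is 47 mm from its axis. Next I work out a viewing pose over the ball.

```bash
cat >> h.py <<'E'
def to(target,yawdeg=None,s=None):
    """shift in current tool axes (m) to reach world target, and turn about tool x to bring tool y to heading yawdeg"""
    s=s or ctrl.sense(); Rt=q2R(s['ee_rot']); d=Rt.T@(np.array(target)-s['eef_pos'])/1000
    y=Rt[:,1]; h=np.degrees(np.arctan2(y[1],y[0])); turn=None
    if yawdeg is not None:
        turn=-((yawdeg-h+180)%360-180)  # tool x down => positive turn about x = clockwise
    return d,turn
E
python3 - <<'E'
from h import *
np.set_printoptions(precision=3,suppress=True)
s=ctrl.sense(); print(q2R(s['ee_rot'])); 
b=np.array([475,-152,246.]);a=np.array([536,-111,242.])
u=b-a;print(np.degrees(np.arctan2(u[1],u[0])))
print(to([475,-200,345],-57))
E
```

```text
[[ 0.     0.276 -0.961]
 [ 0.    -0.961 -0.276]
 [-1.     0.    -0.   ]]
-146.09372301155784
(array([-0.114, -0.202, -0.401]), np.float64(-16.97105310199686))
```

```bash
python3 - <<'E'
from h import *
np.set_printoptions(precision=3,suppress=True)
s=ctrl.sense()
print(to([475,-152,345],-57,s))
E
```

```text
(array([-0.114, -0.248, -0.415]), np.float64(-16.97105310199686))
```

arm_command([
  [-0.02, -0.02, -0.03, 0, 1],
  [-0.02, -0.0248, -0.0415, 0, 1],
  [-0.02, -0.0248, -0.0415, 0, 1],
  [-0.02, -0.0248, -0.0415, 0, 1],
  [-0.02, -0.0248, -0.0415, 0, 1],
  [-0.014, -0.0248, -0.0415, 0, 1],
  [0, -0.0248, -0.0415, 0, 1],
  [0, -0.0248, -0.0415, 0, 1],
  [0, -0.0248, -0.0415, 0, 1],
  [0, -0.03, -0.053, 0, 1],
  [0, 0, 0, -0.148, 1],
  [0, 0, 0, -0.148, 1],
])

```text
time_s: 3.0
eef_pos: [475.6, -150.5, 345.1]
ee_rot: [-0.203, -0.677, -0.203, 0.677]
force: [-0.2, -0.2, 0.5]
grip_width: 1.003
```

```bash
cat > b.py <<'E'
from h import *
import sys
np.set_printoptions(precision=3,suppress=True)
s=ctrl.sense();print(s['time_s'],s['eef_pos'],s['joints'],s['force'])
d=cam('wrist',sys.argv[1])
for n,z in [('clamp_ball',242),('clamp_axis',242),('crank_axis',266),('crank_handle',266)]:
    for x in ctrl.place_of('wrist',n)[:2]: print(n,np.array(x['uv']),round(x['score'],2),atz(d,x['uv'],z))
E
python3 b.py w1.png
```

```text
3.0 [ 475.596 -150.54   345.127] [-0.542  0.2    1.351 -0.     1.591  0.447] [-0.238 -0.247  0.522]
clamp_ball [266.3 192.6] 0.56 [ 477.545 -153.851  242.   ]
clamp_axis [268.3  93.6] 0.83 [ 543.15  -112.212  242.   ]
```

View pics/w1.png

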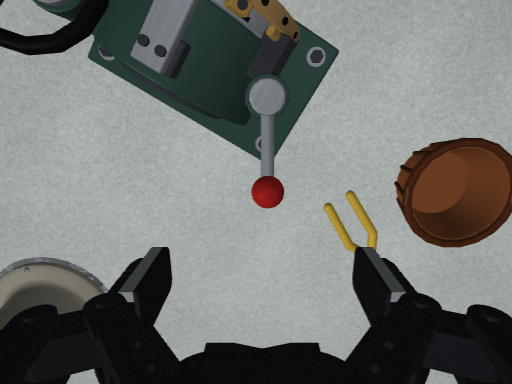

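The wrist view shows the ball at about (268,192) and the hub at (267,96), with the lever along the image's vertical. I'll triangulate from the red centroid in all three cameras.

```bash
cat > c.py <<'E'
from h import *
np.set_printoptions(precision=1,suppress=True)
def red(d):
    c=d['color'].astype(int); m=((c[...,0]>90)&(c[...,1]<50)&(c[...,2]<60)).astype(np.uint8)
    n,l,st,ce=cv2.connectedComponentsWithStats(m); i=1+np.argmax(st[1:,4]); return ce[i],st[i]
rs=[]
for c in ['scene','top','wrist']:
    d=cam(c); uv,st=red(d); print(c,uv,st); rs.append(ray(d,uv)); print(atz(d,uv,242))
print(tri(rs)); print(tri([rs[0],rs[2]])); print(tri(rs[:2])); s=ctrl.sense();print(s['time_s'])
E
python3 c.py
```

```text
scene [203.7 166.1] [200 164   8   5  26]
[ 469.8 -155.1  242. ]
top [488.3 315.8] [484 309  14  12  48]
[ 188.6 -596.5  242. ]
wrist [265. 193.] [252 180  28  27 600]
[ 476.1 -154.   242. ]
(array([ 463.6, -191.7,  490.7]), [172.6, 271.1, 106.4])
(array([ 479.1, -152.5,  253.5]), [0.5, 0.5])
(array([ 363.3, -287.8,  375.1]), [215.3, 215.3])
3.4
```

arm_command([
  [0.03, 0.004, -0.001, 0, 1],
  [0.03, 0, 0, 0, 1],
  [0, 0, 0, 0, 0.8],
])

```text
time_s: 3.78
eef_pos: [477.6, -153.8, 283.9]
ee_rot: [-0.199, -0.677, -0.201, 0.679]
force: [0.1, -0.3, 0.7]
grip_width: 0.817
```

```bash
cat > c.py <<'E'
from h import *
import sys
np.set_printoptions(precision=1,suppress=True)
def red(d,uv0,r=30):
    c=d['color'].astype(int); m=((c[...,0]>1.8*c[...,1]+8)&(c[...,0]>1.8*c[...,2]+8)&(c[...,1]<70)).astype(np.uint8)
    n,l,st,ce=cv2.connectedComponentsWithStats(m); 
    js=[j for j in range(1,n) if np.hypot(*(ce[j]-uv0))<r]; i=max(js,key=lambda j:st[j,4]); 
    return np.array([st[i,0]+st[i,2]/2-.5,st[i,1]+st[i,3]/2-.5]),st[i]
if __name__=='__main__':
    rs=[]
    for c in ['scene','top','wrist']:
        d=cam(c,sys.argv[1] if c=='wrist' else None); p=ctrl.place_of(c,'clamp_ball')
        if not p: print(c,'none'); continue
        try: uv,st=red(d,p[0]['uv'])
        except Exception: uv=p[0]['uv'];st='net'
        print(c,p[0]['uv'],p[0]['score'],uv,st,atz(d,uv,242)); rs.append(ray(d,uv))
    print(tri(rs)); s=ctrl.sense();print(s['time_s'],s['eef_pos'],s['force'],s['grip_width'])
E
python3 c.py w2.png
```

```text
scene [203.6, 165.9] 0.82 [203.5 167.5] [200 164   8   8  53] [ 474.9 -155.3  242. ]
top [368.7, 223.3] 0.56 [368.7, 223.3] net [ 425.  -308.7  242. ]
wrist [259.5, 218.7] 0.96 [261. 219.] [ 241  199   41   41 1320] [ 478.5 -154.1  242. ]
(array([ 452.8, -204.4,  241.6]), [49.5, 102.3, 53.3])
4.075 [ 478.5 -154.2  286.3] [-0.4 -0.3 -0. ] 0.8044931264391695
```

View pics/w2.png

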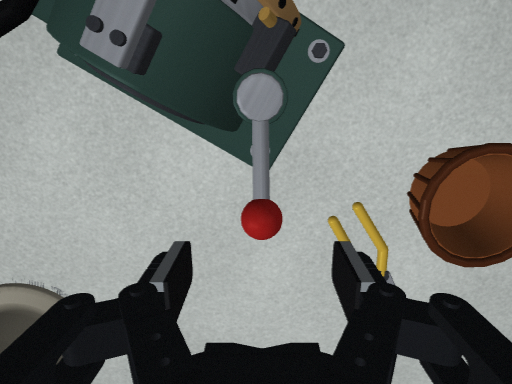

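arm_command([
  [0.034, 0, 0, 0, 0.7],
  [0.033, 0, 0, 0, 0.6],
  [0, 0, 0, 0, 0.3],
  [0, 0, 0, 0, 0.15],
  [0, 0, 0, 0, 0.1],
  [0, 0, 0, 0, 0.1],
], squeeze=20)

```text
time_s: 4.82
eef_pos: [478.5, -154.2, 219.1]
ee_rot: [0.201, 0.678, 0.2, -0.678]
force: [-1.1, -0.5, -1.1]
grip_width: 0.303
```

```bash
python3 c.py w3.png
```

```text
scene [206.0, 167.8] 0.49 [204.  167.5] [200 164   9   8  56] [ 474.9 -153.8  242. ]
top none
wrist [261.9, 277.9] 0.69 [262. 278.] [ 232  248   61   61 3014] [ 478.2 -154.6  242. ]
(array([ 483.3, -151.6,  252.1]), [0.5, 0.5])
5.125 [ 478.5 -154.2  219. ] [-1.4 -0.9  3.3] 0.2973253702624979
```

View pics/w3.png

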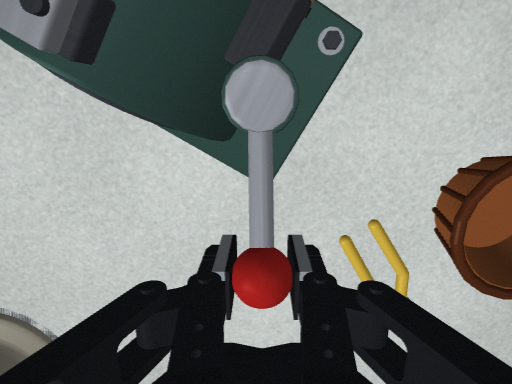

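arm_command([
  [0, 0.0112, -0.0008, -0.15, 0.1],
  [0, 0.0112, -0.0008, -0.15, 0.1],
])

```text
time_s: 5.38
eef_pos: [493.6, -170.9, 219.0]
ee_rot: [0.302, 0.64, 0.301, -0.639]
force: [1.4, 4.4, 3.4]
grip_width: 0.291
```

arm_command([
  [0, 0.0112, -0.0008, -0.15, 0.1],
  [0, 0.0112, -0.0008, -0.15, 0.1],
  [0, 0.0112, -0.0008, -0.15, 0.1],
  [0, 0.0112, -0.0008, -0.15, 0.1],
  [0, 0.0112, -0.0008, -0.15, 0.1],
  [0, 0, 0, 0, 0.1],
])

```text
time_s: 6.12
eef_pos: [546.3, -187.4, 219.0]
ee_rot: [0.515, 0.486, 0.514, -0.484]
force: [3.7, 4.9, 3.1]
grip_width: 0.297
```

```bash
python3 c.py w4.png
```

```text
scene [192.3, 188.7] 0.61 [193.5 187. ] [193 186   2   3   5] [ 543.3 -177.6  242. ]
top none
wrist [259.3, 276.1] 0.74 [262.  277.5] [ 232  247   61   62 3046] [ 546.7 -187.9  242. ]
(array([ 547.7, -178.3,  251.8]), [3.3, 3.3])
6.425 [ 546.3 -187.4  219. ] [5.1 5.  2. ] 0.30007218293961724
```

View pics/w4.png

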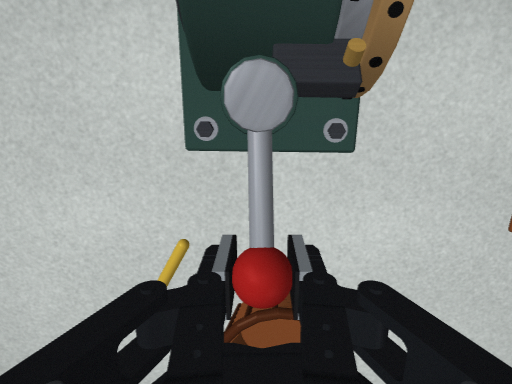

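arm_command([
  [0, 0, 0, 0, 0.5],
  [0, 0, 0, 0, 0.6],
  [-0.045, 0, 0, 0, 0.7],
  [-0.05, 0, 0, 0, 0.7],
  [-0.03, 0, -0.05, 0, 0.8],
  [0, 0, -0.06, 0, 1],
  [0, 0, -0.06, 0, 1],
  [0, 0, -0.06, 0, 1],
  [0, 0, -0.05, 0, 1],
  [0, 0, 0, 0, 1],
])

```text
time_s: 7.68
eef_pos: [529.2, 93.9, 343.5]
ee_rot: [0.515, 0.485, 0.515, -0.485]
force: [-0.5, -1.8, -0.3]
grip_width: 1.001
```

```bash
python3 b.py w5.png
```

```text
7.675 [529.216  93.863 343.457] [-0.043  0.291  1.24   0.     1.611 -0.102] [-0.464 -1.777 -0.3  ]
crank_axis [255.4 207.9] 0.71 [525.032  89.023 266.   ]
crank_handle [302.8 162.5] 0.59 [557.131 125.439 266.   ]
```

View pics/w5.png

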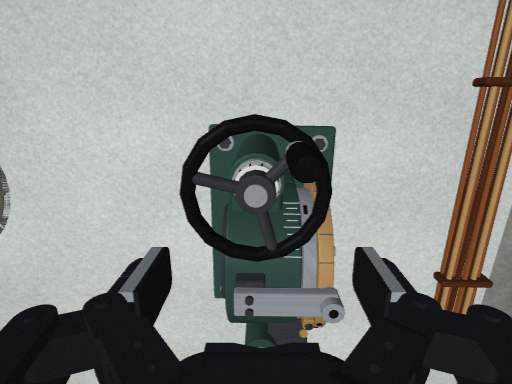

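The wrist view shows the wheel rim spanning columns 181–331 and rows 115–260, the handle top at about (302,158), and the drill-guide arm at (290,300). Next is a circle fit of the rim, followed by the handle position.

```bash
cat > d.py <<'E'
from h import *
from scipy.optimize import least_squares
np.set_printoptions(precision=1,suppress=True)
img=cv2.imread('pics/w5.png')
s=ctrl.sense(); d=ctrl.capture('wrist'); H=np.array(d['hand_eye']); Rt=q2R(s['ee_rot']); d['o']=Rt@H[:3,3]+s['eef_pos']; d['R']=Rt@H[:3,:3]
g=d['color'].max(axis=2)
# outward ray search for outer edge of the rim: walk inward from r=95
c0=np.array([256,187.]); pts=[]
for a in np.radians(np.arange(0,360,4)):
    for r in np.arange(92,55,-0.25):
        p=c0+r*np.array([np.cos(a),np.sin(a)]); 
        if g[int(round(p[1])),int(round(p[0]))]<32: pts.append(p);break
pts=np.array(pts); print(len(pts))
for z in (218,225,232):
    W=np.array([atz(d,p,z) for p in pts])[:,:2]
    f=least_squares(lambda x:np.hypot(*(W-x[:2]).T)-x[2],[525,90,66],loss='soft_l1',f_scale=1.)
    print(z,f.x,np.median(abs(f.fun)))
for z in (266,295): print('handle top guess',atz(d,[302,158],z))
for c in ('scene','top'):
    e=cam(c,c+'5.png')
    for n in ('crank_handle','crank_axis'): print(c,n,[(x['uv'],x['score'],atz(e,x['uv'],266)) for x in ctrl.place_of(c,n)[:1]])
E
python3 d.py
```

```text
90
218 [524.4  86.2  67.4] 0.37859028116720594
225 [524.5  88.3  65.7] 0.36899745676994655
232 [524.6  90.3  63.9] 0.35939185862868683
handle top guess [557.1 124.7 266. ]
handle top guess [553. 130. 295.]
scene crank_handle [([302.9, 187.6], 0.97, array([564.4, 120.8, 266. ]))]
scene crank_axis [([290.3, 174.9], 0.89, array([521.5,  89.6, 266. ]))]
top crank_handle [([200.1, 172.2], 0.85, array([560.1, 120.9, 266. ]))]
top crank_axis [([210.4, 187.9], 0.74, array([519.7,  95.1, 266. ]))]
```

```bash
python3 - <<'E'
from h import *
np.set_printoptions(precision=4,suppress=True)
print(to([557.5,125,312],0))
E
```

```text
(array([ 0.0313,  0.0296, -0.0325]), np.float64(3.1240533509480315))
```

arm_command([
  [0.0157, 0.0148, -0.0162, 0, 1],
  [0.0156, 0.0148, -0.0163, 0, 1],
  [0, 0, 0, 0.0545, 0.8],
  [0, 0, 0, 0, 0.7],
])

```text
time_s: 8.78
eef_pos: [557.5, 125.4, 311.9]
ee_rot: [0.5, 0.5, 0.5, -0.5]
force: [-0.4, -0.2, -1.1]
grip_width: 0.698
```

```bash
python3 b.py w6.png
```

```text
8.775 [557.504 125.37  311.861] [ 0.016  0.379  1.199 -0.     1.564  0.015] [-0.379 -0.228 -1.105]
crank_handle [259.8 214.5] 0.77 [556.538 127.675 266.   ]
```

View pics/w6.png

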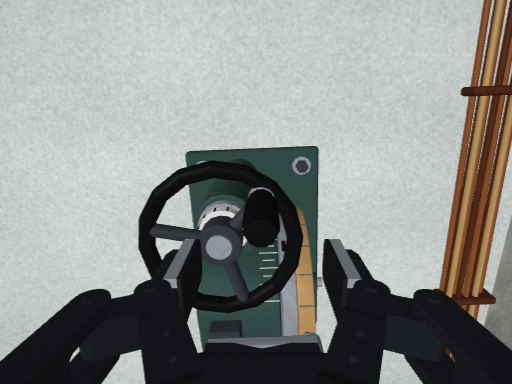

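The handle stands between the open fingers, from its foot at (262,195) to its top at (260,240). I'll refit the axis from this view.

```bash
sed -e 's/c0=.*; pts/c0=np.array([220,236.]); pts/' -e 's/np.arange(0,360,4)/np.r_[np.arange(60,120,4),np.arange(150,270,4)]/' d.py | sed '/^for z in (266/,$d' > d2.py; python3 d2.py
python3 -c "
from h import *
np.set_printoptions(precision=4,suppress=True)
print(to([557,126,254],0))"
```

```text
45
218 [523.9  84.5  68.4] 0.3487411145826229
225 [524.9  87.9  66.4] 0.33446571916128676
232 [525.9  91.3  64.3] 0.32023359086331027
(array([ 0.0582, -0.0004, -0.0008]), np.float64(0.03775218264192404))
```

arm_command([
  [0.03, 0, -0.001, 0, 0.7],
  [0.028, 0, 0, 0, 0.6],
  [0, 0, 0, 0, 0.3],
  [0, 0, 0, 0, 0.1],
  [0, 0, 0, 0, 0.1],
  [0, 0, 0, 0, 0.1],
], squeeze=40)

```text
time_s: 9.82
eef_pos: [557.6, 126.2, 254.9]
ee_rot: [0.5, 0.5, 0.5, -0.5]
force: [-2.3, -1.0, 0.7]
grip_width: 0.252
```

```bash
python3 b.py w7.png
```

```text
9.825 [557.621 126.2   254.889] [ 0.018  0.402  1.312 -0.     1.427  0.017] [-2.271 -1.014  0.711]
crank_handle [260.  258.6] 0.83 [557.133 128.303 266.   ]
```

View pics/w7.png

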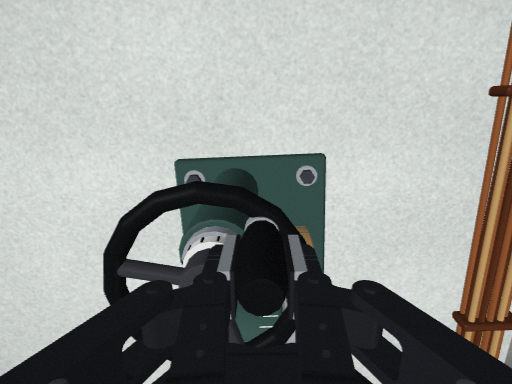

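```bash
cat > w.py <<'E'
from h import *
import sys
# axis x,y ; n rows ; step deg ; print tool y,z shifts (mm)
ax=np.array([float(sys.argv[1]),float(sys.argv[2])]); n=int(sys.argv[3]); st=float(sys.argv[4]); r=float(sys.argv[5]) if len(sys.argv)>5 else 50.
s=ctrl.sense(); p=np.array(s['eef_pos'][:2]); v=p-ax; ph=np.degrees(np.arctan2(v[1],v[0]))
f=s['force'][:2]; t=np.array([np.sin(np.radians(ph)),-np.cos(np.radians(ph))])
print('t',s['time_s'],'pos',p.round(1),'phi',ph.round(1),'r',np.hypot(*v).round(1),'z',s['eef_pos'][2].round(1),'F',np.round(s['force'],1),'Ftan',-(f@t).round(1),'Frad',(f@(v/np.hypot(*v))).round(1),'w',round(s['grip_width'],3))
q=p
out=[]
for k in range(1,n+1):
    a=np.radians(ph-st*k); w=ax+r*np.array([np.cos(a),np.sin(a)]); d=q2R(s['ee_rot']).T@np.r_[w-q,0]; out.append([0,round(d[1]/1000,4),round(d[2]/1000,4),0,0.1]); q=w
print(out)
E
python3 w.py 524.7 87.8 12 15
```

```text
t 10.075 pos [557.7 126.3] phi 49.4 r 50.7 z 254.7 F [-2.2 -3.2  6.1] Ftan -0.4 Frad -3.9 w 0.253
[[0, np.float64(0.0083), np.float64(0.0102), 0, 0.1], [0, np.float64(0.0059), np.float64(0.0116), 0, 0.1], [0, np.float64(0.0027), np.float64(0.0128), 0, 0.1], [0, np.float64(-0.0007), np.float64(0.013), 0, 0.1], [0, np.float64(-0.0041), np.float64(0.0124), 0, 0.1], [0, np.float64(-0.0071), np.float64(0.0109), 0, 0.1], [0, np.float64(-0.0097), np.float64(0.0087), 0, 0.1], [0, np.float64(-0.0116), np.float64(0.0059), 0, 0.1], [0, np.float64(-0.0128), np.float64(0.0027), 0, 0.1], [0, np.float64(-0.013), np.float64(-0.0007), 0, 0.1], [0, np.float64(-0.0124), np.float64(-0.0041), 0, 0.1], [0, np.float64(-0.0109), np.float64(-0.0071), 0, 0.1]]
```

arm_command([
  [0, 0.0083, 0.0102, 0, 0.1],
  [0, 0.0059, 0.0116, 0, 0.1],
  [0, 0.0027, 0.0128, 0, 0.1],
  [0, -0.0007, 0.013, 0, 0.1],
])

```text
time_s: 10.58
eef_pos: [573.9, 79.6, 254.6]
ee_rot: [0.5, 0.501, 0.501, -0.499]
force: [-5.1, 6.0, 6.0]
grip_width: 0.254
```

```bash
python3 w.py 524.7 87.8 12 15
```

```text
t 10.575 pos [573.9  79.6] phi -9.5 r 49.9 z 254.6 F [-5.1  6.   6. ] Ftan 5.0 Frad -6.0 w 0.254
[[0, np.float64(-0.0038), np.float64(0.0125), 0, 0.1], [0, np.float64(-0.0069), np.float64(0.0111), 0, 0.1], [0, np.float64(-0.0096), np.float64(0.0089), 0, 0.1], [0, np.float64(-0.0115), np.float64(0.0061), 0, 0.1], [0, np.float64(-0.0127), np.float64(0.0029), 0, 0.1], [0, np.float64(-0.013), np.float64(-0.0005), 0, 0.1], [0, np.float64(-0.0125), np.float64(-0.0038), 0, 0.1], [0, np.float64(-0.0111), np.float64(-0.0069), 0, 0.1], [0, np.float64(-0.0089), np.float64(-0.0096), 0, 0.1], [0, np.float64(-0.0061), np.float64(-0.0115), 0, 0.1], [0, np.float64(-0.0029), np.float64(-0.0127), 0, 0.1], [0, np.float64(0.0005), np.float64(-0.013), 0, 0.1]]
```

arm_command([
  [0, -0.0038, 0.0125, 0, 0.1],
  [0, -0.0069, 0.0111, 0, 0.1],
  [0, -0.0096, 0.0089, 0, 0.1],
  [0, -0.0115, 0.0061, 0, 0.1],
  [0, -0.0127, 0.0029, 0, 0.1],
  [0, -0.013, -0.0005, 0, 0.1],
  [0, -0.0125, -0.0038, 0, 0.1],
  [0, -0.0111, -0.0069, 0, 0.1],
])

```text
time_s: 11.58
eef_pos: [494.1, 48.3, 254.8]
ee_rot: [0.501, 0.501, 0.499, -0.498]
force: [8.0, 0.8, 1.1]
grip_width: 0.254
```

```bash
python3 w.py 524.7 87.8 12 15
```

```text
t 11.575 pos [494.1  48.3] phi -127.8 r 49.9 z 254.8 F [8.  0.8 1.1] Ftan 5.9 Frad -5.5 w 0.254
[[0, np.float64(-0.0092), np.float64(-0.0092), 0, 0.1], [0, np.float64(-0.0065), np.float64(-0.0113), 0, 0.1], [0, np.float64(-0.0033), np.float64(-0.0126), 0, 0.1], [0, np.float64(0.0001), np.float64(-0.0131), 0, 0.1], [0, np.float64(0.0034), np.float64(-0.0126), 0, 0.1], [0, np.float64(0.0066), np.float64(-0.0113), 0, 0.1], [0, np.float64(0.0093), np.float64(-0.0092), 0, 0.1], [0, np.float64(0.0113), np.float64(-0.0065), 0, 0.1], [0, np.float64(0.0126), np.float64(-0.0033), 0, 0.1], [0, np.float64(0.0131), np.float64(0.0001), 0, 0.1], [0, np.float64(0.0126), np.float64(0.0034), 0, 0.1], [0, np.float64(0.0113), np.float64(0.0066), 0, 0.1]]
```

arm_command([
  [0, -0.0092, -0.0092, 0, 0.1],
  [0, -0.0065, -0.0113, 0, 0.1],
  [0, -0.0033, -0.0126, 0, 0.1],
  [0, 0.0001, -0.0131, 0, 0.1],
  [0, 0.0034, -0.0126, 0, 0.1],
  [0, 0.0066, -0.0113, 0, 0.1],
  [0, 0.0093, -0.0092, 0, 0.1],
  [0, 0.0113, -0.0065, 0, 0.1],
  [0, 0.0126, -0.0033, 0, 0.1],
])

```text
time_s: 12.7
eef_pos: [517.0, 138.3, 254.8]
ee_rot: [0.5, 0.5, 0.501, -0.499]
force: [-5.4, -0.1, 6.8]
grip_width: 0.254
```

```bash
python3 w.py 524.7 87.8 12 15
```

```text
t 12.7 pos [517.  138.3] phi 98.7 r 51.1 z 254.8 F [-5.4 -0.1  6.8] Ftan 5.3 Frad 0.7 w 0.254
[[0, np.float64(0.0132), np.float64(0.0008), 0, 0.1], [0, np.float64(0.0127), np.float64(0.0031), 0, 0.1], [0, np.float64(0.0114), np.float64(0.0063), 0, 0.1], [0, np.float64(0.0094), np.float64(0.009), 0, 0.1], [0, np.float64(0.0067), np.float64(0.0112), 0, 0.1], [0, np.float64(0.0036), np.float64(0.0125), 0, 0.1], [0, np.float64(0.0003), np.float64(0.0131), 0, 0.1], [0, np.float64(-0.0031), np.float64(0.0127), 0, 0.1], [0, np.float64(-0.0063), np.float64(0.0114), 0, 0.1], [0, np.float64(-0.009), np.float64(0.0094), 0, 0.1], [0, np.float64(-0.0112), np.float64(0.0067), 0, 0.1], [0, np.float64(-0.0125), np.float64(0.0036), 0, 0.1]]
```

arm_command([
  [0, 0.0132, 0.0006, 0, 0.1],
  [0, 0.0127, 0.0031, 0, 0.1],
  [0, 0.0114, 0.0063, 0, 0.1],
  [0, 0.0094, 0.009, 0, 0.1],
  [0, 0.0067, 0.0112, 0, 0.1],
  [0, 0.0036, 0.0125, 0, 0.1],
  [0, 0.0003, 0.0131, 0, 0.1],
  [0, -0.0031, 0.0127, 0, 0.1],
  [0, -0.0063, 0.0114, 0, 0.1],
  [0, -0.009, 0.0094, 0, 0.1],
  [0, -0.0112, 0.0067, 0, 0.1],
  [0, -0.0125, 0.0036, 0, 0.1],
])

```text
time_s: 14.2
eef_pos: [533.1, 38.8, 254.6]
ee_rot: [0.501, 0.502, 0.5, -0.498]
force: [3.9, 8.1, 1.8]
grip_width: 0.25
```

```bash
python3 w.py 524.7 88.2 10 15
```

```text
t 14.2 pos [533.1  38.8] phi -80.4 r 50.1 z 254.6 F [3.9 8.1 1.8] Ftan 5.2 Frad -7.3 w 0.25
[[0, np.float64(-0.0131), np.float64(0.0004), 0, 0.1], [0, np.float64(-0.0127), np.float64(-0.0029), 0, 0.1], [0, np.float64(-0.0115), np.float64(-0.0061), 0, 0.1], [0, np.float64(-0.0096), np.float64(-0.0089), 0, 0.1], [0, np.float64(-0.0069), np.float64(-0.0111), 0, 0.1], [0, np.float64(-0.0038), np.float64(-0.0125), 0, 0.1], [0, np.float64(-0.0005), np.float64(-0.013), 0, 0.1], [0, np.float64(0.0029), np.float64(-0.0127), 0, 0.1], [0, np.float64(0.0061), np.float64(-0.0115), 0, 0.1], [0, np.float64(0.0089), np.float64(-0.0096), 0, 0.1]]
```

arm_command([
  [0, -0.0131, 0.0004, 0, 0.1],
  [0, -0.0127, -0.0029, 0, 0.1],
  [0, -0.0115, -0.0061, 0, 0.1],
  [0, -0.0096, -0.0089, 0, 0.1],
  [0, -0.0069, -0.0111, 0, 0.1],
  [0, -0.0038, -0.0125, 0, 0.1],
  [0, -0.0005, -0.013, 0, 0.1],
  [0, 0.0029, -0.0127, 0, 0.1],
  [0, 0.0061, -0.0115, 0, 0.1],
  [0, 0.0089, -0.0096, 0, 0.1],
])

```text
time_s: 15.45
eef_pos: [491.5, 126.5, 254.8]
ee_rot: [0.5, 0.5, 0.501, -0.5]
force: [-6.6, -0.4, 7.7]
grip_width: 0.255
```

```bash
python3 w.py 524.7 88.4 4 10; python3 - <<'E'
from h import *
d=cam('scene','s8.png')
a=cv2.imread('pics/s8.png')
cv2.imwrite('pics/s8z.png',cv2.resize(a[150:270,180:320],None,fx=5,fy=5,interpolation=2))
E
```

```text
t 15.45 pos [491.5 126.5] phi 131.1 r 50.5 z 254.8 F [-6.6 -0.4  7.7] Ftan 5.2 Frad 4.1 w 0.255
[[0, np.float64(0.0074), np.float64(-0.0047), 0, 0.1], [0, np.float64(0.0078), np.float64(-0.0038), 0, 0.1], [0, np.float64(0.0084), np.float64(-0.0024), 0, 0.1], [0, np.float64(0.0087), np.float64(-0.0009), 0, 0.1]]
```

View pics/s8z.png

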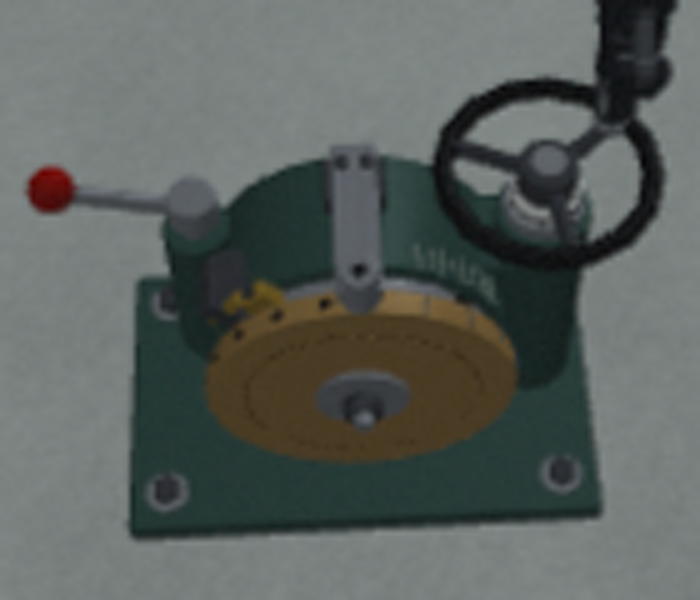

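The dog on the faceplate edge, at about (265,297) in the zoom, is now close to the stop stud at (240,300). From here I take small steps with force checks.

arm_command([
  [0, 0.0074, -0.0047, 0, 0.1],
  [0, 0.0078, -0.0038, 0, 0.1],
  [0, 0, 0, 0, 0.1],
])

```text
time_s: 15.88
eef_pos: [507.2, 135.5, 254.9]
ee_rot: [0.5, 0.5, 0.501, -0.499]
force: [-6.0, 4.4, 10.1]
grip_width: 0.257
```

```bash
python3 w.py 524.7 88.4 4 10
```

```text
t 15.875 pos [507.2 135.5] phi 110.4 r 50.3 z 254.9 F [-6.   4.4 10.1] Ftan 4.1 Frad 6.2 w 0.257
[[0, np.float64(0.0085), np.float64(-0.002), 0, 0.1], [0, np.float64(0.0087), np.float64(-0.0008), 0, 0.1], [0, np.float64(0.0087), np.float64(0.0007), 0, 0.1], [0, np.float64(0.0084), np.float64(0.0022), 0, 0.1]]
```

arm_command([
  [0, 0.0085, -0.0025, 0, 0.1],
  [0, 0.0087, -0.0012, 0, 0.1],
  [0, 0, 0, 0, 0.1],
])

```text
time_s: 16.25
eef_pos: [524.7, 138.7, 254.8]
ee_rot: [0.5, 0.5, 0.5, -0.499]
force: [-4.4, 2.8, 7.9]
grip_width: 0.252
```

```bash
python3 w.py 524.7 88.8 4 10
```

```text
t 16.25 pos [524.7 138.7] phi 90.0 r 49.9 z 254.8 F [-4.4  2.8  7.9] Ftan 4.4 Frad 2.8 w 0.252
[[0, np.float64(0.0087), np.float64(0.0007), 0, 0.1], [0, np.float64(0.0084), np.float64(0.0023), 0, 0.1], [0, np.float64(0.0079), np.float64(0.0037), 0, 0.1], [0, np.float64(0.0071), np.float64(0.005), 0, 0.1]]
```

arm_command([
  [0, 0.0087, 0.0007, 0, 0.1],
  [0, 0.0084, 0.0023, 0, 0.1],
  [0, 0, 0, 0, 0.1],
])

```text
time_s: 16.62
eef_pos: [541.9, 135.6, 254.8]
ee_rot: [0.5, 0.501, 0.5, -0.499]
force: [-5.7, 3.4, 8.0]
grip_width: 0.255
```

```bash
python3 w.py 524.7 88.6 4 10
```

```text
t 16.625 pos [541.9 135.6] phi 69.9 r 50.1 z 254.8 F [-5.7  3.4  8. ] Ftan 6.5 Frad 1.2 w 0.255
[[0, np.float64(0.0079), np.float64(0.0038), 0, 0.1], [0, np.float64(0.0071), np.float64(0.005), 0, 0.1], [0, np.float64(0.0061), np.float64(0.0062), 0, 0.1], [0, np.float64(0.005), np.float64(0.0072), 0, 0.1]]
```

arm_command([
  [0, 0.0079, 0.0038, 0, 0.1],
  [0, 0, 0, 0, 0.1],
])

```text
time_s: 16.88
eef_pos: [549.8, 131.8, 254.8]
ee_rot: [0.5, 0.501, 0.5, -0.499]
force: [-3.1, 3.3, 6.0]
grip_width: 0.258
```

```bash
python3 w.py 524.7 88.6 4 10
```

```text
t 16.875 pos [549.8 131.8] phi 59.8 r 50.0 z 254.8 F [-3.1  3.3  6. ] Ftan 4.3 Frad 1.3 w 0.258
[[0, np.float64(0.0071), np.float64(0.005), 0, 0.1], [0, np.float64(0.0061), np.float64(0.0062), 0, 0.1], [0, np.float64(0.005), np.float64(0.0072), 0, 0.1], [0, np.float64(0.0037), np.float64(0.0079), 0, 0.1]]
```

Not at the stop yet, so I keep going.

arm_command([
  [0, 0.0071, 0.005, 0, 0.1],
  [0, 0.0061, 0.0062, 0, 0.1],
  [0, 0, 0, 0, 0.1],
])

```text
time_s: 17.25
eef_pos: [563.0, 120.5, 254.8]
ee_rot: [0.5, 0.501, 0.5, -0.499]
force: [-2.6, 4.0, 7.0]
grip_width: 0.255
```

```bash
python3 w.py 524.7 88.6 4 10
```

```text
t 17.25 pos [563.  120.5] phi 39.8 r 49.9 z 254.8 F [-2.6  4.   7. ] Ftan 4.7 Frad 0.6 w 0.255
[[0, np.float64(0.0051), np.float64(0.0071), 0, 0.1], [0, np.float64(0.0036), np.float64(0.0079), 0, 0.1], [0, np.float64(0.0022), np.float64(0.0084), 0, 0.1], [0, np.float64(0.0007), np.float64(0.0087), 0, 0.1]]
```

arm_command([
  [0, 0.0051, 0.0071, 0, 0.1],
  [0, 0.0036, 0.0079, 0, 0.1],
  [0, 0, 0, 0, 0.1],
])

```text
time_s: 17.62
eef_pos: [571.6, 105.4, 254.8]
ee_rot: [0.5, 0.501, 0.5, -0.499]
force: [-2.2, 3.2, 6.6]
grip_width: 0.256
```

```bash
python3 w.py 524.7 88.6 4 10;  python3 - <<'E'
from h import *
d=cam('scene','s9.png')
a=cv2.imread('pics/s9.png')
cv2.imwrite('pics/s9z.png',cv2.resize(a[190:230,200:280],None,fx=9,fy=9,interpolation=2))
E
```

```text
t 17.625 pos [571.6 105.4] phi 19.7 r 49.8 z 254.8 F [-2.2  3.2  6.6] Ftan 3.8 Frad -1.0 w 0.256
[[0, np.float64(0.0024), np.float64(0.0084), 0, 0.1], [0, np.float64(0.0007), np.float64(0.0087), 0, 0.1], [0, np.float64(-0.0008), np.float64(0.0087), 0, 0.1], [0, np.float64(-0.0023), np.float64(0.0084), 0, 0.1]]
```

View pics/s9z.png

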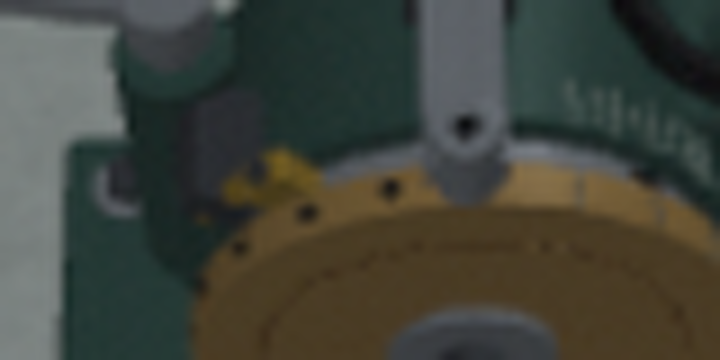

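The dog at about (275,175) in the zoom has almost closed on the stud and block at (235,190). Continuing in small steps.

arm_command([
  [0, 0.0024, 0.0084, 0, 0.1],
  [0, 0.0007, 0.0087, 0, 0.1],
  [0, 0, 0, 0, 0.1],
])

```text
time_s: 18.05
eef_pos: [574.6, 88.4, 254.7]
ee_rot: [0.5, 0.501, 0.5, -0.499]
force: [-2.5, 3.3, 6.0]
grip_width: 0.253
```

```bash
python3 w.py 524.7 88.6 4 10
```

```text
t 18.05 pos [574.6  88.4] phi -0.2 r 49.9 z 254.7 F [-2.5  3.3  6. ] Ftan 3.3 Frad -2.5 w 0.253
[[0, np.float64(-0.0007), np.float64(0.0087), 0, 0.1], [0, np.float64(-0.0023), np.float64(0.0084), 0, 0.1], [0, np.float64(-0.0037), np.float64(0.0079), 0, 0.1], [0, np.float64(-0.005), np.float64(0.0071), 0, 0.1]]
```

arm_command([
  [0, -0.0007, 0.0087, 0, 0.1],
  [0, -0.0023, 0.0084, 0, 0.1],
  [0, 0, 0, 0, 0.1],
])

```text
time_s: 18.42
eef_pos: [571.6, 71.5, 254.7]
ee_rot: [0.5, 0.501, 0.5, -0.499]
force: [-1.0, 5.2, 4.5]
grip_width: 0.258
```

```bash
python3 w.py 524.7 88.6 4 10
```

```text
t 18.425 pos [571.6  71.5] phi -20.0 r 49.9 z 254.7 F [-1.   5.2  4.5] Ftan 4.6 Frad -2.8 w 0.258
[[0, np.float64(-0.0036), np.float64(0.0079), 0, 0.1], [0, np.float64(-0.005), np.float64(0.0071), 0, 0.1], [0, np.float64(-0.0062), np.float64(0.0062), 0, 0.1], [0, np.float64(-0.0071), np.float64(0.005), 0, 0.1]]
```

arm_command([
  [0, -0.0036, 0.0079, 0, 0.1],
  [0, -0.005, 0.0071, 0, 0.1],
  [0, 0, 0, 0, 0.1],
])

```text
time_s: 18.8
eef_pos: [563.1, 56.5, 254.6]
ee_rot: [0.5, 0.501, 0.5, -0.499]
force: [0.7, 5.5, 4.8]
grip_width: 0.252
```

```bash
python3 w.py 524.7 88.6 4 10
```

```text
t 18.8 pos [563.1  56.5] phi -39.8 r 50.1 z 254.6 F [0.7 5.5 4.8] Ftan 4.7 Frad -3.0 w 0.252
[[0, np.float64(-0.0062), np.float64(0.0061), 0, 0.1], [0, np.float64(-0.0071), np.float64(0.005), 0, 0.1], [0, np.float64(-0.0079), np.float64(0.0037), 0, 0.1], [0, np.float64(-0.0084), np.float64(0.0023), 0, 0.1]]
```

arm_command([
  [0, -0.0062, 0.0061, 0, 0.1],
  [0, -0.0071, 0.005, 0, 0.1],
  [0, 0, 0, 0, 0.1],
])

```text
time_s: 19.18
eef_pos: [550.1, 45.3, 254.7]
ee_rot: [0.5, 0.501, 0.5, -0.499]
force: [1.4, 5.5, 4.5]
grip_width: 0.252
```

```bash
python3 w.py 524.7 88.6 4 10
```

```text
t 19.175 pos [550.1  45.3] phi -59.6 r 50.2 z 254.7 F [1.4 5.5 4.5] Ftan 4.0 Frad -4.0 w 0.252
[[0, np.float64(-0.008), np.float64(0.0036), 0, 0.1], [0, np.float64(-0.0084), np.float64(0.0023), 0, 0.1], [0, np.float64(-0.0087), np.float64(0.0008), 0, 0.1], [0, np.float64(-0.0087), np.float64(-0.0007), 0, 0.1]]
```

arm_command([
  [0, -0.008, 0.0034, 0, 0.1],
  [0, -0.0084, 0.0021, 0, 0.1],
  [0, 0, 0, 0, 0.1],
])

```text
time_s: 19.55
eef_pos: [534.0, 39.3, 254.7]
ee_rot: [0.501, 0.501, 0.499, -0.499]
force: [4.1, 1.9, 4.9]
grip_width: 0.25
```

```bash
python3 w.py 524.7 88.6 4 10
```

```text
t 19.55 pos [534.   39.3] phi -79.3 r 50.2 z 254.7 F [4.1 1.9 4.9] Ftan 4.4 Frad -1.1 w 0.25
[[0, np.float64(-0.0087), np.float64(0.0007), 0, 0.1], [0, np.float64(-0.0087), np.float64(-0.0007), 0, 0.1], [0, np.float64(-0.0084), np.float64(-0.0022), 0, 0.1], [0, np.float64(-0.0079), np.float64(-0.0036), 0, 0.1]]
```

arm_command([
  [0, -0.0087, 0.0007, 0, 0.1],
  [0, -0.0087, -0.0007, 0, 0.1],
  [0, 0, 0, 0, 0.1],
])

```text
time_s: 19.92
eef_pos: [516.6, 39.0, 254.8]
ee_rot: [0.501, 0.501, 0.499, -0.499]
force: [4.4, 0.9, 6.3]
grip_width: 0.246
```

```bash
python3 w.py 524.7 88.6 4 10
```

```text
t 19.925 pos [516.6  39. ] phi -99.3 r 50.3 z 254.8 F [4.4 0.9 6.3] Ftan 4.2 Frad -1.6 w 0.246
[[0, np.float64(-0.0084), np.float64(-0.0024), 0, 0.1], [0, np.float64(-0.0079), np.float64(-0.0036), 0, 0.1], [0, np.float64(-0.0072), np.float64(-0.0049), 0, 0.1], [0, np.float64(-0.0062), np.float64(-0.0061), 0, 0.1]]
```

arm_command([
  [0, -0.0084, -0.0024, 0, 0.1],
  [0, -0.0079, -0.0036, 0, 0.1],
  [0, 0, 0, 0, 0.1],
])

```text
time_s: 20.3
eef_pos: [500.3, 44.6, 254.8]
ee_rot: [0.501, 0.5, 0.499, -0.5]
force: [4.1, -2.2, 6.3]
grip_width: 0.255
```

```bash
python3 w.py 524.7 88.6 4 10
```

```text
t 20.3 pos [500.3  44.6] phi -119.0 r 50.3 z 254.8 F [ 4.1 -2.2  6.3] Ftan 4.6 Frad -0.1 w 0.255
[[0, np.float64(-0.0071), np.float64(-0.0051), 0, 0.1], [0, np.float64(-0.0063), np.float64(-0.0061), 0, 0.1], [0, np.float64(-0.0051), np.float64(-0.0071), 0, 0.1], [0, np.float64(-0.0038), np.float64(-0.0078), 0, 0.1]]
```

arm_command([
  [0, -0.0071, -0.0051, 0, 0.1],
  [0, -0.0063, -0.0061, 0, 0.1],
  [0, 0, 0, 0, 0.1],
])

```text
time_s: 20.68
eef_pos: [487.3, 55.0, 254.9]
ee_rot: [0.502, 0.5, 0.498, -0.5]
force: [5.6, -8.9, 5.5]
grip_width: 0.252
```

```bash
python3 w.py 524.7 88.6 4 10;  python3 - <<'E'
from h import *
d=cam('scene','s10.png')
a=cv2.imread('pics/s10.png')
cv2.imwrite('pics/s10z.png',cv2.resize(a[190:230,200:280],None,fx=9,fy=9,interpolation=2))
E
```

```text
t 20.675 pos [487.3  55. ] phi -138.1 r 50.3 z 254.9 F [ 5.6 -8.9  5.5] Ftan 10.3 Frad 1.8 w 0.252
[[0, np.float64(-0.005), np.float64(-0.0071), 0, 0.1], [0, np.float64(-0.0039), np.float64(-0.0078), 0, 0.1], [0, np.float64(-0.0025), np.float64(-0.0083), 0, 0.1], [0, np.float64(-0.0011), np.float64(-0.0087), 0, 0.1]]
```

View pics/s10z.png

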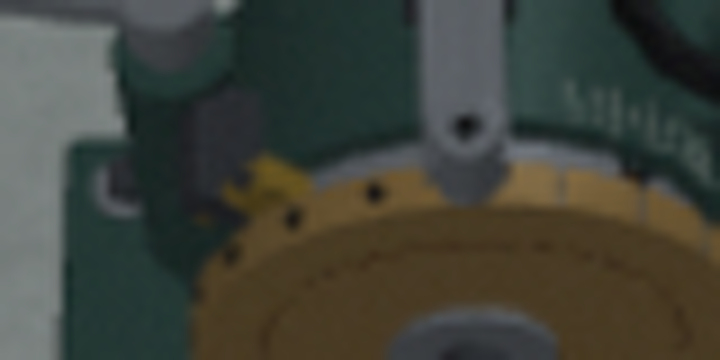

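Ftan jumped from 4.6 to 10.3 N, and the dog is visually against the stud. I'll confirm with a small extra step of 4°, which should add about 2 N if the shaft is standing still, and then hold.

arm_command([
  [0, -0.0023, -0.0027, 0, 0.1],
  [0, 0, 0, 0, 0.1],
  [0, 0, 0, 0, 0.1],
  [0, 0, 0, 0, 0.1],
])

```text
time_s: 21.22
eef_pos: [485.5, 57.1, 255.0]
ee_rot: [0.502, 0.5, 0.498, -0.5]
force: [6.1, -9.3, 5.4]
grip_width: 0.257
```

```bash
python3 w.py 524.7 88.6 1 10; python3 w.py 524.7 88.6 1 -10
```

```text
t 21.225 pos [485.5  57.1] phi -141.2 r 50.3 z 255.0 F [ 6.1 -9.3  5.4] Ftan 11.1 Frad 1.1 w 0.257
[[0, np.float64(-0.0046), np.float64(-0.0074), 0, 0.1]]
t 21.225 pos [485.5  57.1] phi -141.2 r 50.3 z 255.0 F [ 6.1 -9.3  5.4] Ftan 11.1 Frad 1.1 w 0.257
[[0, np.float64(0.0063), np.float64(0.0061), 0, 0.1]]
```

The twist reads about 0.33 rad (10–11 N) and has held for over 0.5 s, so the table is firmly against its stop. Now I ease off the spring, let go and rise.

arm_command([
  [0, 0.0035, 0.004, 0, 0.1],
  [0, 0.0042, 0.0034, 0, 0.1],
  [0, 0, 0, 0, 0.1],
])

```text
time_s: 21.6
eef_pos: [492.6, 50.1, 254.9]
ee_rot: [0.501, 0.5, 0.498, -0.5]
force: [1.1, -6.3, 8.8]
grip_width: 0.253
```

```bash
python3 w.py 524.7 88.6 1 -10
```

```text
t 21.6 pos [492.6  50.1] phi -129.8 r 50.2 z 254.9 F [ 1.1 -6.3  8.8] Ftan 4.9 Frad 4.1 w 0.253
[[0, np.float64(0.0073), np.float64(0.0048), 0, 0.1]]
```

The force dropped 6.2 N over 0.2 rad of easing, which matches 32 N/rad with the shaft standing still at the stop. Releasing and going to the clamp ball.

arm_command([
  [0, 0, 0, 0, 0.4],
  [0, 0, 0, 0, 0.6],
  [0, 0, 0, 0, 0.7],
  [-0.03, 0, 0, 0, 0.7],
  [-0.04, 0, 0, 0, 0.8],
  [-0.01, 0.013, 0.059, 0, 0.8],
  [0, 0.014, 0.059, 0, 0.8],
  [0, 0.013, 0.059, 0, 0.8],
  [0, 0.013, 0.059, 0, 0.8],
  [0, 0, 0, 0, 0.8],
])

```text
time_s: 22.85
eef_pos: [544.3, -187.7, 332.3]
ee_rot: [-0.498, -0.501, -0.5, 0.501]
force: [-0.2, 0.7, -0.6]
grip_width: 0.802
```

```bash
python3 c.py w11.png;  python3 - <<'E'
from h import *
d=cam('scene','s11.png')
np.set_printoptions(precision=4,suppress=True)
a=cv2.imread('pics/s11.png')
cv2.imwrite('pics/s11z.png',cv2.resize(a[130:270,160:340],None,fx=4,fy=4,interpolation=2))
print(to([546.5,-187.6,219],3))
E
```

```text
scene [190.6, 190.1] 0.61 [190.  187.5] [186 184   9   8  56] [ 544.9 -187.1  242. ]
top none
wrist [262.5, 203.3] 0.82 [264. 201.] [248 185  33  33 866] [ 546.4 -187.3  242. ]
(array([ 546.4, -186.5,  244.2]), [0.0, 0.0])
23.15 [ 544.4 -183.1  334.4] [-0.2 -1.2  0.3] 0.8000513761921277
(array([0.1154, 0.002 , 0.0044]), np.float64(-2.888568883109059))
```

View pics/s11z.png

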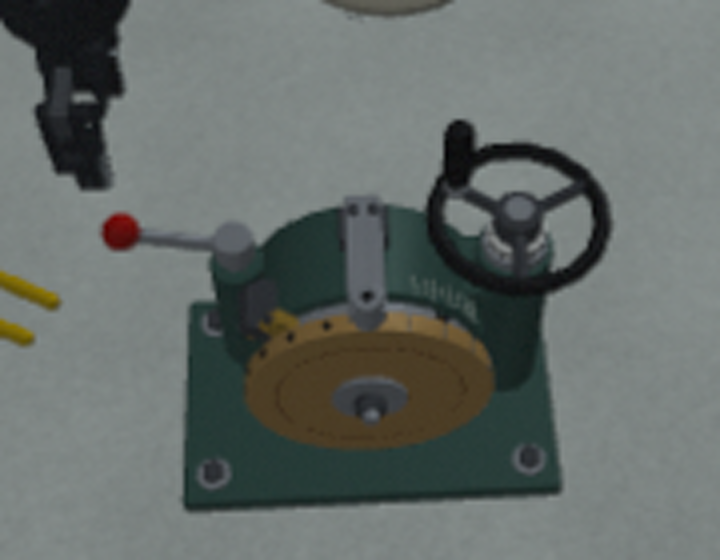

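View pics/w11.png

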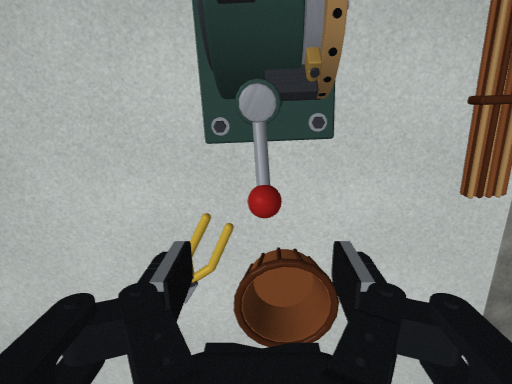

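The wrist view shows the lever and ball at (264,201), unmoved, and the dog touching the block at (313,60). Now I go down and grip the ball.

arm_command([
  [0.035, 0.002, 0.0044, -0.05, 0.8],
  [0.04, 0, 0, 0, 0.7],
  [0.04, 0, 0, 0, 0.6],
  [0, 0, 0, 0, 0.3],
  [0, 0, 0, 0, 0.15],
  [0, 0, 0, 0, 0.1],
  [0, 0, 0, 0, 0.1],
], squeeze=40)

```text
time_s: 24.08
eef_pos: [546.4, -188.2, 219.7]
ee_rot: [0.512, 0.487, 0.513, -0.487]
force: [-2.9, 5.5, -4.1]
grip_width: 0.287
```

```bash
python3 c.py w12.png
```

```text
scene [252.6, 228.3] 0.18 [252.6, 228.3] net [673.8 -14.3 242. ]
top none
wrist [260.7, 271.1] 0.73 [261.5 275. ] [ 232  245   60   61 2996] [ 546.7 -188.   242. ]
(array([610.8, -76.4, 285.1]), [98.1, 98.1])
24.375 [ 546.4 -188.2  219.7] [-3.2  4.5 -3.1] 0.28984064289010353
```

View pics/w12.png

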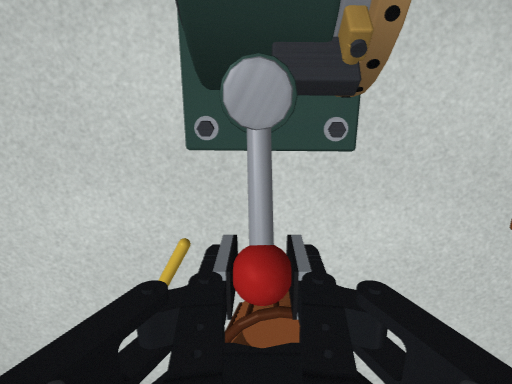

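Gripped. Now swinging clockwise.

arm_command([
  [0, -0.0112, -0.0008, 0.15, 0.1],
  [0, -0.0112, -0.0008, 0.15, 0.1],
  [0, -0.0112, -0.0008, 0.15, 0.1],
  [0, -0.0112, -0.0008, 0.15, 0.1],
  [0, -0.0112, -0.0008, 0.15, 0.1],
  [0, -0.0112, -0.0008, 0.15, 0.1],
])

```text
time_s: 25.12
eef_pos: [486.3, -165.2, 219.8]
ee_rot: [-0.25, -0.662, -0.246, 0.662]
force: [0.1, -6.3, -6.3]
grip_width: 0.292
```

```bash
cat > l.py <<'E'
from h import *
s=ctrl.sense(); Rt=q2R(s['ee_rot']); print(s['time_s'],np.round(s['eef_pos'],1),'zhead',np.degrees(np.arctan2(Rt[1,2],Rt[0,2])).round(1),'Ftool',(Rt.T@s['force']).round(1),s['grip_width'])
v=s['eef_pos'][:2]-np.array([541.7,-112.8]); print('lever head',np.degrees(np.arctan2(v[1],v[0])).round(1),np.hypot(*v).round(1))
E
python3 l.py
```

```text
25.125 [ 486.3 -165.2  219.8] zhead -138.9 Ftool [6.3 4.8 4. ] 0.2924092703540338
lever head -136.6 76.3
```

arm_command([
  [0, -0.0075, -0.0004, 0.1, 0.1],
  [0, -0.0037, -0.0001, 0.05, 0.1],
  [0, 0, 0, 0, 0.1],
])

```text
time_s: 25.5
eef_pos: [479.0, -156.4, 219.7]
ee_rot: [-0.201, -0.678, -0.198, 0.679]
force: [-6.7, -8.2, -4.9]
grip_width: 0.294
```

```bash
python3 l.py
```

```text
25.5 [ 479.  -156.4  219.7] zhead -147.3 Ftool [ 5.   3.3 10.1] 0.2936762702468406
lever head -145.2 76.4
```

arm_command([
  [0, -0.002, 0.001, 0.02, 0.1],
  [0, 0, 0, 0, 0.1],
])

```text
time_s: 25.75
eef_pos: [478.1, -155.1, 219.8]
ee_rot: [0.194, 0.681, 0.191, -0.68]
force: [0.7, -6.4, -6.9]
grip_width: 0.288
```

```bash
python3 l.py
```

```text
25.75 [ 478.1 -155.1  219.8] zhead -148.4 Ftool [6.9 5.8 2.8] 0.28807830629670556
lever head -146.4 76.4
```

arm_command([
  [0, -0.0025, 0, 0.02, 0.1],
  [0, 0, 0, 0, 0.1],
])

```text
time_s: 26.0
eef_pos: [476.9, -153.2, 219.8]
ee_rot: [0.187, 0.683, 0.184, -0.682]
force: [-0.3, -8.5, -8.4]
grip_width: 0.292
```

```bash
python3 l.py
```

```text
26.0 [ 476.9 -153.2  219.8] zhead -149.6 Ftool [8.5 7.2 4.5] 0.2917416111756492
lever head -148.0 76.4
```

arm_command([
  [0, -0.0025, 0, 0.01, 0.1],
  [0, 0, 0, 0, 0.1],
])

```text
time_s: 26.25
eef_pos: [476.8, -153.1, 219.9]
ee_rot: [0.186, 0.685, 0.178, -0.682]
force: [9.7, -19.9, -14.4]
grip_width: 0.293
```

```bash
python3 l.py
```

```text
26.25 [ 476.8 -153.1  219.9] zhead -150.2 Ftool [14.6 21.9  1.5] 0.29326817110513675
lever head -148.2 76.4
```

The rigid end is reached: 22 N with no further motion. I relax, release and rise.

arm_command([
  [0, 0.0018, 0, 0, 0.1],
  [0, 0, 0, 0, 0.3],
  [0, 0, 0, 0, 0.5],
  [0, 0, 0, 0, 0.7],
  [-0.03, 0, 0, 0, 0.8],
  [-0.045, 0, 0, 0, 0.8],
  [-0.045, 0, 0, 0, 0.8],
  [0, 0, 0, 0, 0.8],
  [0, 0, 0, 0, 0.8],
])

```text
time_s: 27.38
eef_pos: [475.8, -150.6, 338.5]
ee_rot: [-0.182, -0.683, -0.182, 0.683]
force: [-0.6, 0.4, -0.6]
grip_width: 0.801
```

```bash
python3 c.py w13.png;python3 - <<'E'
from h import *
d=cam('scene','s13.png')
a=cv2.imread('pics/s13.png')
cv2.imwrite('pics/s13z.png',cv2.resize(a[130:270,160:340],None,fx=4,fy=4,interpolation=2))
E
```

```text
scene [204.9, 168.0] 0.79 [204.  167.5] [200 164   9   8  56] [ 474.9 -153.8  242. ]
top none
wrist [265.1, 196.9] 0.62 [265. 194.] [249 178  33  33 843] [ 477.7 -152.5  242. ]
(array([ 479.1, -152.2,  247.3]), [0.6, 0.6])
27.675 [ 475.9 -150.7  338.5] [ 0.1  0.3 -1. ] 0.7980208685530658
```

View pics/w13.png

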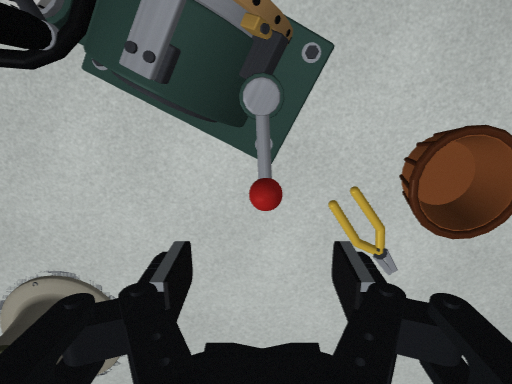

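View pics/s13z.png

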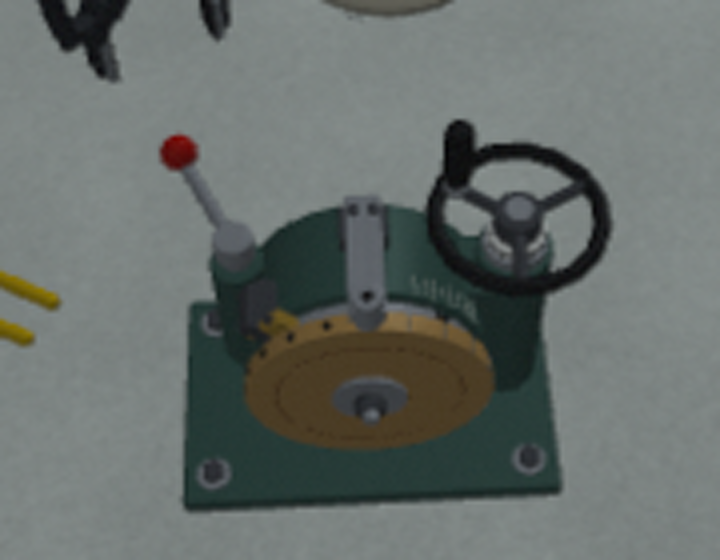

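The lever is back at its tight heading, with the ball at (477.7, -152.5) against (478.4, -154.2) at the start, so slightly tighter. The dog is on the stop and the gripper is clear. Handing in.

```bash
python3 -c "
from rig import ctrl
print(ctrl.finish_job())"
```

```text
the job is handed in; nothing more can be done
None
```

I swung the clamp loose, wound the table on to its stop, tightened the clamp again and handed the job in after about 28 s of the 72 s allowed. No verdict was reported.

- **Loosening:** the clamp lever went about 1.05 rad anticlockwise, well past the 0.6 rad that counts as loose.
- **Winding:** I wound the handwheel clockwise about 2.5 turns, with a running drag of 4–5 N. At the stop the force rose to 10–11 N, about 0.33 rad of spring twist, and I held it for over half a second. As I eased off, the force fell at 32 N/rad, so the shaft was standing still against the stop.
- **Tightening:** the lever came up against its rigid end, where the force jumped to 22 N with no further movement. After release the ball lay about 2 mm past where it started, on the tight side.
- **Last checks:** the pictures showed the brass dog against the stop block and the gripper clear of everything. The wrist view also showed the cutters and basket, which I had not touched; I did not re-check the bottle and bodkin.

Two readings did not quite agree:
- An extra 3° nudge at the stop added 0.8 N where about 1.7 N was expected. I took that as noise of about 1 N in the force reading.
- While I was tightening, the tangential force read lower than the stated values until the end stop.

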